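# Snap the cover plate onto the microscope lamp's control unit

## Robot

A 7-joint arm with a two-finger parallel gripper is mounted at the origin on the work surface. World frame = base frame: x ahead of the robot, y to its left, z up, the work surface at z = 0. Lengths are in m, angles in rad, forces in N, time in s.
With the tool pointing down it reaches from about 0.425 to 0.925 m from the base axis. Payload 6.8 kg.
Tool frame: the origin (TCP) lies on the front face of the gripper's body, between the roots of the fingers; the fingertips stand 73 mm ahead of it and the grasp point (between the pads) lies 54 mm ahead of it; z points along the fingers, y is the direction in which the jaws open and shut (so a half turn about z gives the same grasp; the last joint's range is limited). The gripper opens to 85 mm and grips with 20 to 120 N. Pads are 22 mm wide; open, the fingers measure 114 mm over their backs; the gripper's body (76 mm by 85 mm) begins 54 mm behind the grasp point. The pads swing forward as they close: fully open they stand 13 mm farther back than shut.
Start: joints at [-1.28, 0.477, 0.022, 1.555, -0.011, 1.109, -0.083], TCP at [0.262, 0.622, 0.304] pointing down, gripper open.
Joint ranges: [-2.96, 2.96], [-0.34, 2.1], [-1.41, 1.46], [0.24, 2.44], [-1.37, 4.51], [0.17, 1.92], [-2.96, 2.96]. Speed limits (rad/s): [2.39, 2.39, 3.14, 3.14, 3.14, 3.14, 3.14].

## Interface

Orientations are given as a unit quaternion [w, x, y, z].
In Python, from station import get_obs, read_camera, hand_in, spot_in, cut_out, spot_point gives the robot as it stands. The module is installed in compiled form; this text tells all that it offers.
- The arm moves only by the tool move_arm, never from a script. Its arguments are lists of equal length, an entry for each row: "gripper": the opening, from 0 (shut) to 1 (fully open); "xyz": the shift along the tool's x, y, z in cm, a list of three; "twist": the turn about the tool's z in rad. A call has 1 to 5 rows; each row is the pose to reach, as a shift and turn from the pose commanded when the call began, along the tool's axes at that moment; what a row does not reach only later rows make up. A row lasts 1/12 s, in which the tool goes at most 41.7 mm and 7.16 degrees, less where a joint would pass 70% of its speed; a pose out of reach is approached as far as the arm can. A call with a gripper value outside its range is refused whole. The fingers move at their own pace and stop on an object; "squeeze" is the grip in N (left out, the last holds). Time passes only in rows, so rows that repeat a pose let the fingers close. It gives the time, the measured TCP pose, the force and the opening at its end, in the units of the state.
- get_obs(): the state, without advancing time (a new reading comes with each control period).
- read_camera(name): name is "scene" or "side" or "wrist"; returns a dict with "pixels" (400x640x3 uint8, red, green, blue), "fx", "fy", "cx", "cy" (pixels), "R" (3x3) and "t" (3): a world point X has camera coordinates R X + t. Camera axes: x right, y down, z forward; pixel columns grow to the right and rows downward; lengths in m; the calibration is good to about 2 mm. A picture is of the moment at which its call begins. There is no depth.
- hand_in(): hands the job in, once; it reports no verdict.
Trained networks look in the newest picture that a camera, given by its name, has taken for a name from the list of things; names that differ only in an ending like _2 or _b are one class to them, and where a whole thing is asked for, a point or a joint stands for the part that bears it (a point fixed in the world has none). Each returns a list of dicts, best first, with "p" (0 to 1); they miss things now and then, are a little off and sometimes report something else, mostly with a low value. They report only what shows in the picture. A call takes as long as a camera call. They do not tell look-alikes from the thing itself.
- spot_in(query, camera): "centre" ([x, y, z] in m, in world coordinates, good to about 4 mm: the middle of the surface that is visible of it).
- cut_out(query, camera): "pixels" (400x640 bool, what is visible of it).
- spot_point(query, camera): "centre" ([x, y, z] in m, in world coordinates, good to about 4 mm: a listed point, or the origin of a listed thing).
The state is a dict: "t": time; "q": joint angles; "joint_vel": joint speeds; "joint_torque": joint torques, N m; "eef_pos": TCP position; "tool_rot": TCP orientation; "contact_force": force on the tool from outside, world axes, zero at the start; "torque": the same for the moment, N m; "gripper_width": opening from 0.0 (shut) to 1.0 (fully open).
Only numpy, scipy, OpenCV 4.12 (cv2) and the standard library are available. Lean on these libraries where they do the work, as an engineer would, in place of code of your own. Each camera call takes 0.05 s, during which the arm holds its last target.

## Task

Pick up the holed metal cover plate by its handle, lay it over the four snap studs of the open control unit, and press it down evenly, a little at a time round the plate and never leaning on it with more than 25 newtons, until all four studs have clicked through and it sits fully home. Keep the plate near level over the studs, leave the other things on the bench where they are, and let go at the end.

Things in the scene. Friction and masses are not known exactly. Their poses are not given: they have to be found in the camera images.
- plate_grip (a point): Handle bar centre of the loose dark metal cover plate: 150 x 110 x 4 mm (x, y, z here), 0.24 kg, flat at the start, handle up. This point is above the plate's middle, 29 mm above its underside. The bar runs along x: 60 long, 12 wide (y), 24 to 34 mm above the underside, on a leg at each end (x = +-26). Holes at x +-55, y +-37. The plate fits either way round (half turn)
- hole0 (a point): Centre, at the plate's underside, of its round 13 mm through hole at plate x +55, y +37 mm. The plate is bare flat metal apart from the four holes and the handle: it can be pressed anywhere there
- hole1 (a point): hole at plate x +55, y -37 mm
- hole2 (a point): hole at plate x -55, y -37 mm
- hole3 (a point): hole at plate x -55, y +37 mm
- unit_seat (a point): Middle of the open white control unit (box 150 x 110 mm in x, y here, walls up to 47 mm, circuit board inside), at the height of its studs' shoulders, 50 mm above the bench: when home the plate's underside rests here, in line with this frame. The box cannot slide or turn but its soft rubber feet let it sink evenly, about 0.25 mm per newton, and come back
- stud0 (a point): Snap stud at unit x +55, y +37 mm; point on its axis at shoulder height. On a 20 mm wide shoulder an upright 11 mm post, tapering from 11.5 mm above the shoulder to a 5 mm nose at 17 mm, with two sprung pawls (to +x and -x); their sloping tops carry a plate just laid on, its underside about 7.6 mm above the shoulder
- stud1 (a point): Same stud, at unit x +55, y -37 mm. Pressed right over it a stud yields at about 7 to 9 N, so two at once are well within 25 N but all four at once are not; then the plate slides down easily until, with its underside within 1 mm of the shoulder, the pawls spring out over it and hold it
- stud2 (a point): same, at unit x -55, y -37 mm
- stud3 (a point): same, at unit x -55, y +37 mm
- mount_a: bystander: black resin specimen mount, disc 30 mm across, 20 mm high, origin under its centre
- mount_b: bystander: another such mount
- objective: bystander: steel microscope objective standing on end, 32 mm across, 50 mm high
- dish: bystander: glass dish, 72 mm across, 18 mm high
- panel: bystander: plain aluminium sample block 50 x 70 x 12 mm, no holes
- rinse: bystander: white rinse bottle, 60 mm across, 150 mm high
- driver: bystander: screwdriver lying flat
Mind the look-alikes: they are no part of the job. There is more than one size of the part that bears plate_grip; the job needs the middle-sized.

How it is judged:
By the outcome, as a careful person would: the job done as asked, in the order asked, and still so for the second after the job is handed in, with the robot touching nothing.
It also fails if it takes over 61 s, if anything falls off the work surface, if the arm or the gripper's body presses on something with over 40 N, if the wrist force passes 120 N, or if a joint passes its speed limit or range.

## Working session

There is one attempt and no reset: what is moved stays moved. The work goes in short steps, Python scripts to look and compute and a tool call to move; the robot and the scene stay as the last step left them, time stands still between calls to the robot, and variables do not carry over. Pictures are saved under pics/ and viewed, and the job is handed in when it is done.

Besides the shell and the picture viewer there is one more tool, called after ">>>" in YAML: its name, and indented under it one key for each argument. move_arm: Moves the arm, as the interface text tells. Its arguments: {"type":"object","properties":{"gripper":{"type":"array","items":{"type":"number"}},"xyz":{"type":"array","items":{"type":"array","items":{"type":"number"}}},"twist":{"type":"array","items":{"type":"number"}},"squeeze":{"type":"number"}},"required":["gripper","xyz","twist"]}

```bash
mkdir -p pics; python3 - <<'E'
from station import *
import cv2
o=get_obs();print(o)
for c in ["scene","side","wrist"]:
    r=read_camera(c);cv2.imwrite(f"pics/{c}0.png",r["pixels"][:,:,::-1])
    print(c,r["fx"],r["cx"],r["R"],r["t"])
for c in ["scene","side"]:
    for q in ["plate_grip","unit_seat","hole0","stud0"]:
        for d in spot_point(q,c)[:6]:print(c,q,round(d["p"],2),d["centre"])
E
```

```text
{'t': 0.0, 'q': array([-1.28008654,  0.47782266,  0.02232902,  1.55645843, -0.01151254,
        1.10929578, -0.0830875 ]), 'joint_vel': array([-0.00021137, -0.00047813,  0.00120333, -0.0010493 ,  0.00195183,
       -0.00255017, -0.00133458]), 'joint_torque': array([ 7.36382594e-05, -5.96450007e+01,  1.60798229e+00, -2.81200057e+01,
        1.23994367e-02,  9.16169083e-03, -2.87181479e-05]), 'eef_pos': array([0.26193399, 0.62160366, 0.30290731]), 'tool_rot': array([-1.23246007e-04,  1.98067370e-01,  9.80187969e-01, -9.19958168e-04]), 'contact_force': array([-0.22254531, -0.60642326,  0.0946639 ]), 'torque': array([-0.03756163, -0.01882703, -0.01268465]), 'gripper_width': 1.001565902383115}
scene 390.059470475728 319.75585102203456 [[-0.30331244  0.95287817  0.00497621]
 [ 0.59224023  0.19260304 -0.78240372]
 [-0.74649386 -0.23436567 -0.62275168]] [ 0.18276365 -0.27188937  1.5230931 ]
side 393.39297764787125 316.2609008866821 [[ 0.71882909 -0.69501117 -0.01562757]
 [-0.47686407 -0.47659961 -0.73854822]
 [ 0.50585116  0.53834217 -0.67401952]] [-0.40545615  0.29888044  0.9114104 ]
wrist 
[... 620 characters left out ...]
854, -0.3417, -0.0003]
scene hole0 0.75 [0.4376, -0.3169, -0.0015]
scene stud0 0.87 [0.5221, 0.2684, 0.0494]
scene stud0 0.77 [0.617, 0.2213, 0.0489]
scene stud0 0.67 [0.4867, 0.2021, 0.048]
scene stud0 0.59 [0.5875, 0.1501, 0.0479]
side plate_grip 0.91 [0.3244, -0.1282, 0.0408]
side unit_seat 0.75 [0.5528, 0.2108, 0.0511]
side hole0 0.96 [0.4822, -0.3403, -0.0007]
side hole0 0.85 [0.2698, -0.0639, 0.0044]
side hole0 0.79 [0.6452, -0.2287, -0.002]
side hole0 0.78 [0.2862, -0.2038, -0.002]
side hole0 0.71 [0.5167, -0.1837, -0.0016]
side hole0 0.7 [0.5388, -0.2549, -0.0013]
side stud0 0.86 [0.5868, 0.1531, 0.0496]
side stud0 0.8 [0.5237, 0.2605, 0.0518]
side stud0 0.65 [0.4907, 0.1997, 0.0521]
```

View pics/scene0.png

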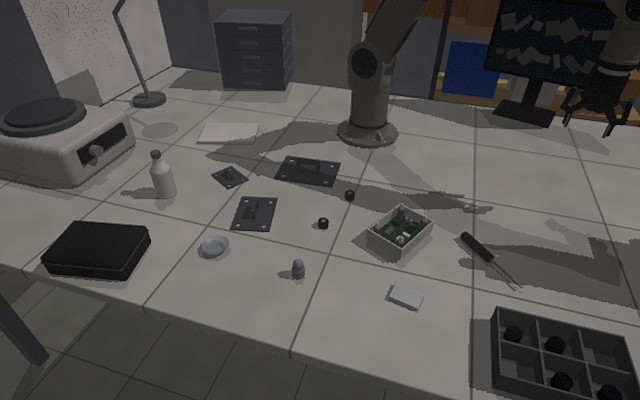

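View pics/side0.png

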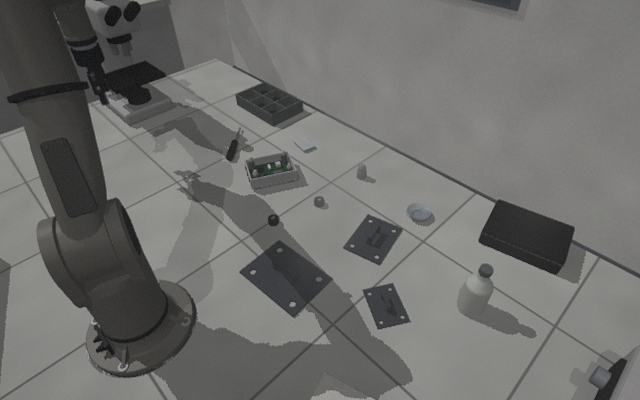

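View pics/wrist0.png

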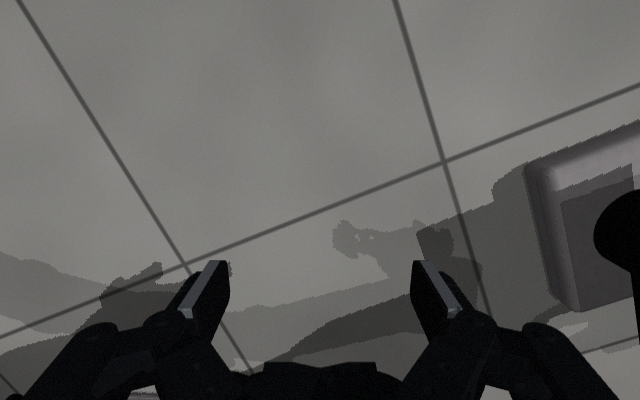

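```bash
cat > h.py <<'E'
from station import *
import numpy as np, cv2
def proj(r,X):
    c=np.asarray(X)@r["R"].T+r["t"]
    return np.stack([r["fx"]*c[...,0]/c[...,2]+r["cx"], r["fy"]*c[...,1]/c[...,2]+r["cy"]],-1)
def ray(r,uv,z):
    uv=np.atleast_2d(uv); d=np.c_[(uv[:,0]-r["cx"])/r["fx"],(uv[:,1]-r["cy"])/r["fy"],np.ones(len(uv))]@r["R"]
    o=-r["R"].T@r["t"]; return o+d*((z-o[2])/d[:,2])[:,None]
E
python3 - <<'E'
from h import *
for c in ["scene","side"]:
    r=read_camera(c)
    for q in ["hole0","stud0"]:
        for d in spot_point(q,c):
            if d["p"]>.2: print(c,q,round(d["p"],2),d["centre"],proj(r,d["centre"]).round())
    im=r["pixels"]
    b=(215,150,345,235) if c=="scene" else (235,205,415,335)
    cr=cv2.convertScaleAbs(im[b[1]:b[3],b[0]:b[2],::-1],alpha=2)
    cr=cv2.resize(cr,None,fx=780/cr.shape[1],fy=780/cr.shape[1],interpolation=cv2.INTER_CUBIC);cv2.imwrite(f"pics/crop_{c}.png",cr)
    u=(360,195,440,265) if c=="scene" else (235,140,310,200)
    cr=cv2.convertScaleAbs(im[u[1]:u[3],u[0]:u[2],::-1],alpha=1.6)
    cv2.imwrite(f"pics/unit_{c}.png",cv2.resize(cr,None,fx=7,fy=7,interpolation=cv2.INTER_CUBIC))
E
```

```text
scene hole0 0.92 [0.2822, -0.2083, 0.0046] [291. 159.]
scene hole0 0.87 [0.396, -0.3859, 0.0042] [229. 168.]
scene hole0 0.85 [0.3699, -0.0554, -0.0007] [325. 182.]
scene hole0 0.82 [0.6446, -0.229, -0.0003] [238. 225.]
scene hole0 0.82 [0.536, -0.257, 0.002] [246. 200.]
scene hole0 0.74 [0.4361, -0.3164, -0.0036] [243. 180.]
scene hole0 0.71 [0.4867, -0.3415, -0.0029] [229. 187.]
scene hole0 0.7 [0.444, -0.4098, -0.0018] [216. 176.]
scene hole0 0.69 [0.2707, -0.0617, -0.0044] [332. 167.]
scene hole0 0.69 [0.3771, -0.198, -0.0005] [283. 176.]
scene hole0 0.67 [0.5206, -0.1821, -0.0011] [271. 203.]
scene hole0 0.66 [0.6251, -0.1566, -0.0018] [264. 227.]
scene stud0 0.93 [0.5199, 0.2657, 0.0507] [424. 220.]
scene stud0 0.83 [0.4875, 0.2035, 0.0487] [402. 208.]
scene stud0 0.72 [0.5864, 0.1506, 0.0495] [377. 227.]
scene stud0 0.57 [0.6188, 0.2193, 0.0477] [401. 241.]
side hole0 0.95 [0.2709, -0.062, -0.0028] [251. 273.]
side hole0 0.93 [0.5382, -0.2515, -0.0027] [375. 256.]
side hole0 0.91 [0.6241, -0.1587, -0.0034] [369. 222.]
side hole0 0.88 [0.2868, -0.2068, -0.0003] [293. 303.]
side hole0 0.86 [0.3796, -0.1953, -0.0049] [318. 279.]
side hole0 0.83 [0.6458, -0.229, -0.0006] [393. 230.]
side hole0 0.83 [0.4337, -0.315, -0.0019] [367. 294.]
side hole0 0.8 [0.397, -0.3815, -0.0045] [379. 322.]
side hole0 0.67 [0.3667, -0.0593, -0.0009] [279. 251.]
side hole0 0.59 [0.4423, -0.4141, -0.0007] [403. 318.]
side hole0 0.57 [0.516, -0.184, 0.0008] [350. 246.]
side hole0 0.57 [0.4796, -0.3418, 0.0011] [388. 289.]
side stud0 0.93 [0.5218, 0.2657, 0.0456] [250. 161.]
side stud0 0.88 [0.5884, 0.1518, 0.0534] [288. 166.]
side stud0 0.79 [0.6207, 0.2173, 0.053] [283. 153.]
side stud0 0.61 [0.4944, 0.2016, 0.0528] [255. 172.]
```

View pics/crop_scene.png

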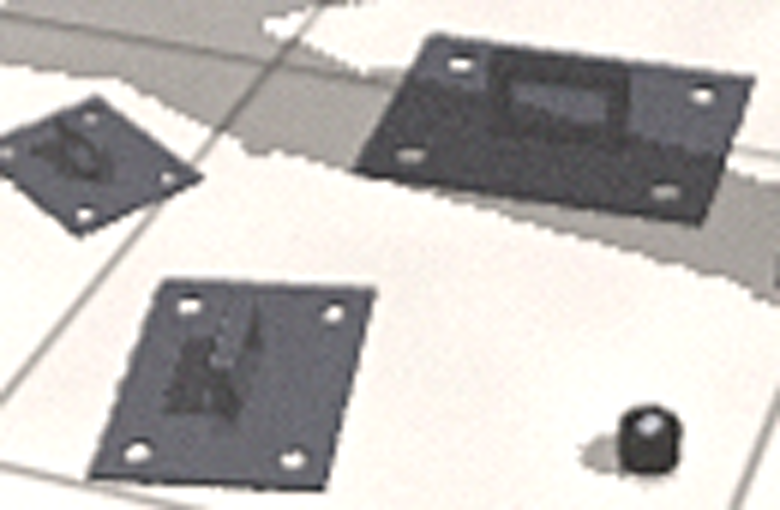

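View pics/unit_scene.png

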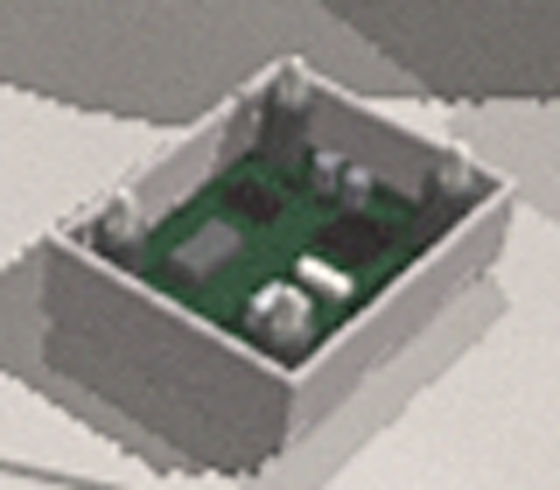

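```bash
cat >> h.py <<'E'
from scipy.spatial.transform import Rotation as Ro
def T(o=None):
    o=o or get_obs(); w=o["tool_rot"]; return Ro.from_quat([w[1],w[2],w[3],w[0]]).as_matrix(), o["eef_pos"]
def go(p,ang=None):
    "shift (cm) in tool axes and twist to have TCP at p and tool x at heading ang deg"
    M,e=T(); s=M.T@(np.array(p)-e)*100
    h=np.degrees(np.arctan2(M[1,0],M[0,0])); tw=0
    if ang is not None: tw=-((ang-h+180)%360-180)
    print("eef",e.round(4),"head",round(h,2),"shift cm",s.round(2),"twist",round(np.radians(tw),4),"rows",np.ceil(max(np.linalg.norm(s)/4.17,abs(tw)/7.16)))
E
python3 - <<'E'
from h import *
r=read_camera("wrist");M,e=T()
print("cam in tool",M.T@(-r["R"].T@r["t"]-e), "cam axes in tool\n",(r["R"]@M).round(3))
# where is look at height .06 at centre, with tool z .3
print(M.T@(ray(r,[[320,200]],.05)[0]-e))
go([.5545,.2093,.30],153.7)
E
```

```text
cam in tool [ 0.08182751  0.00037466 -0.07018952] cam axes in tool
 [[-0.     1.     0.   ]
 [-0.949 -0.    -0.316]
 [-0.316 -0.     0.949]]
[-0.02654639  0.00078962  0.2539141 ]
eef [0.2621 0.622  0.3039] head 157.15 shift cm [-42.97 -26.68   0.39] twist 0.0603 rows 13.0
```

>>> move_arm:
  gripper: [1, 1, 1, 1, 1]
  xyz:
    - [-3.5, -2, 0]
    - [-7, -4, 0]
    - [-10.5, -6, 0]
    - [-14, -8, 0]
    - [-17.5, -10, 0]
  twist: [0, 0, 0, 0, 0]

```text
t: 1.32
eef_pos: [0.3855, 0.4603, 0.3041]
tool_rot: [0.0, 0.198, 0.98, 0.0]
contact_force: [0.1, 0.9, -0.1]
gripper_width: 0.997
```

>>> move_arm:
  gripper: [1, 1, 1, 1, 1]
  xyz:
    - [-3.5, -2, 0]
    - [-7, -4, 0]
    - [-10.5, -6, 0]
    - [-14, -8, 0]
    - [-17.5, -10, 0]
  twist: [0, 0, 0, 0, 0]

```text
t: 1.73
eef_pos: [0.5079, 0.3001, 0.3042]
tool_rot: [0.0, 0.198, 0.98, 0.0]
contact_force: [-0.2, 1.3, -0.3]
gripper_width: 1.006
```

>>> move_arm:
  gripper: [1, 1, 1, 1, 1]
  xyz:
    - [-3.5, -2, 0]
    - [-7, -4, 0]
    - [-11, -6.7, 0]
    - [-11, -6.7, 0]
    - [-11, -6.7, 0]
  twist: [0, 0, 0.06, 0.06, 0.06]

```text
t: 2.15
eef_pos: [0.5844, 0.1926, 0.3041]
tool_rot: [0.001, 0.231, 0.973, -0.001]
contact_force: [0.1, 0.5, 0.1]
gripper_width: 1.0
```

```bash
python3 - <<'E'
from h import *
r=read_camera("wrist");cv2.imwrite("pics/w1.png",r["pixels"][:,:,::-1]);np.savez("w1.npz",**r)
go([.5545,.2093,.30],153.7)
for d in spot_point("stud0","wrist")[:6]+spot_point("unit_seat","wrist")[:2]:print(round(d["p"],2),d["centre"],proj(r,d["centre"]).round(1))
E
```

```text
eef [0.5831 0.1956 0.3039] head 153.51 shift cm [ 3.17 -0.04  0.39] twist -0.0033 rows 1.0
0.74 [0.6168, 0.2157, 0.0469] [352.1 191.6]
0.73 [0.4911, 0.2007, 0.0499] [283.6  88. ]
0.72 [0.5218, 0.2671, 0.0497] [359.4  85.3]
0.64 [0.5852, 0.1512, 0.048] [285.6 192.6]
0.35 [0.624, -0.1583, -0.001] [108.5 300.8]
0.75 [0.5487, 0.205, 0.0483] [314.7 139.5]
```

View pics/w1.png

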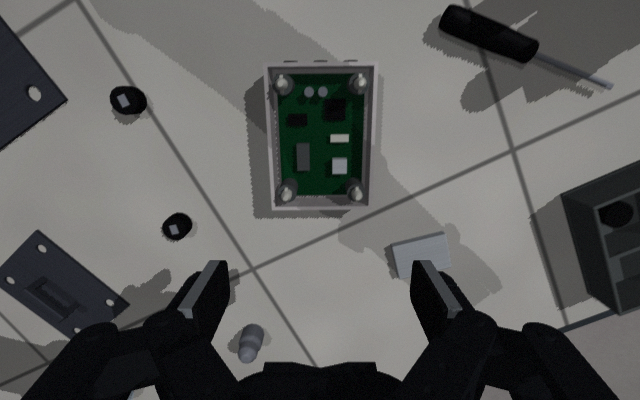

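```bash
python3 - <<'E'
from h import *
r=dict(np.load("w1.npz"));im=r["pixels"]
cr=cv2.convertScaleAbs(im[55:220,245:390,::-1],alpha=1.5)
cv2.imwrite("pics/w1c.png",cv2.resize(cr,None,fx=3.6,fy=3.6,interpolation=cv2.INTER_CUBIC))
E
```

```text
(no output)
```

View pics/w1c.png

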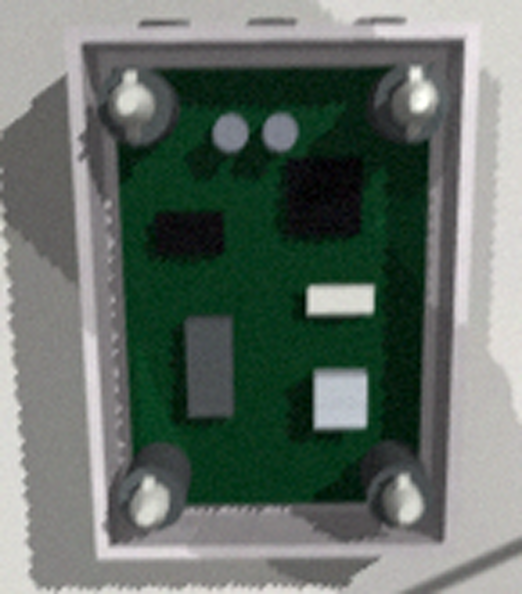

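```bash
cat >> h.py <<'E'
from scipy.optimize import least_squares
def fit(r,uv,P,x0):
    "P: local 3D pts; solves x,y,yaw(deg), uv pixel"
    P=np.array(P,float);uv=np.array(uv,float)
    def f(x):
        c,s=np.cos(np.radians(x[2])),np.sin(np.radians(x[2]))
        W=np.c_[x[0]+c*P[:,0]-s*P[:,1],x[1]+s*P[:,0]+c*P[:,1],P[:,2]]
        return (proj(r,W)-uv).ravel()
    s=least_squares(f,x0,x_scale=[.01,.01,1],loss="soft_l1"); print("fit",s.x.round(4),"res px",s.fun.reshape(-1,2).round(1).tolist()); return s.x
E
python3 - <<'E'
from h import *
r=dict(np.load("w1.npz"))
# world: image up=+tool x(heading153.5)= unit -x ; image right=tool y
uv=[(263.6,63.3),(378.3,61.7),(368.6,208.6),(272.8,210.0)]
P=[(-.075,-.055,.047),(-.075,.055,.047),(.075,.055,.047),(.075,-.055,.047)]
x=fit(r,uv,P,[.5545,.2093,-26])
c,s=np.cos(np.radians(x[2])),np.sin(np.radians(x[2]))
S=np.array([(a,b) for a in(-.055,.055) for b in(-.037,.037)])
for z in(.05,.067):print(z,proj(r,np.c_[x[0]+c*S[:,0]-s*S[:,1],x[1]+s*S[:,0]+c*S[:,1],np.full(4,z)]).round(1).tolist(), "crop",((proj(r,np.c_[x[0]+c*S[:,0]-s*S[:,1],x[1]+s*S[:,0]+c*S[:,1],np.full(4,z)])-[245,55])*3.6).round().tolist())
# aim for looking at the plate
go([.581,-.206,.30],193.5)
E
```

```text
fit [  0.5537   0.2101 -26.2216] res px [[-0.7, -0.6], [0.3, -0.2], [3.2, 1.0], [-0.9, 0.4]]
0.05 [[282.5, 84.8], [359.4, 84.0], [287.2, 193.8], [356.2, 193.2]] crop [[135.0, 107.0], [412.0, 104.0], [152.0, 500.0], [400.0, 498.0]]
0.067 [[280.4, 84.3], [361.6, 83.5], [285.6, 198.8], [358.0, 198.2]] crop [[127.0, 105.0], [420.0, 103.0], [146.0, 518.0], [407.0, 516.0]]
eef [0.5818 0.1986 0.3038] head 153.8 shift cm [-17.79 -36.34   0.35] twist -0.6928 rows 10.0
```

>>> move_arm:
  gripper: [1, 1, 1, 1, 1]
  xyz:
    - [-2, -3.45, 0]
    - [-4, -6.9, 0]
    - [-6, -10.35, 0]
    - [-8, -13.8, 0]
    - [-10, -17.2, 0]
  twist: [0, 0, 0, 0, 0]

```text
t: 2.72
eef_pos: [0.5954, -0.0006, 0.3041]
tool_rot: [-0.0, 0.226, 0.974, 0.0]
contact_force: [0.4, 0.1, -0.3]
gripper_width: 0.996
```

>>> move_arm:
  gripper: [1, 1, 1, 1, 1]
  xyz:
    - [-2, -3.45, 1]
    - [-4, -6.9, 2]
    - [-6, -10.35, 3]
    - [-8, -13.8, 4]
    - [-10, -17.2, 5]
  twist: [-0.12, -0.24, -0.36, -0.48, -0.6]

```text
t: 3.13
eef_pos: [0.6097, -0.1981, 0.2538]
tool_rot: [0.0, -0.076, 0.997, 0.001]
contact_force: [1.3, 0.2, 0.5]
gripper_width: 0.998
```

>>> move_arm:
  gripper: [1, 1, 1, 1]
  xyz:
    - [0, 0, 0]
    - [0, 0, 0]
    - [0, 0, 0]
    - [0, 0, 0]
  twist: [-0.09, -0.09, -0.09, -0.09]

```text
t: 3.47
eef_pos: [0.6101, -0.1957, 0.2543]
tool_rot: [0.0, -0.116, 0.993, 0.001]
contact_force: [0.4, 1.0, -0.7]
gripper_width: 0.998
```

```bash
python3 - <<'E'
from h import *
r=read_camera("wrist");np.savez("w2.npz",**r);im=r["pixels"]
cv2.imwrite("pics/w2.png",cv2.convertScaleAbs(im[:,:,::-1],alpha=1.6))
go([.581,-.206,.30],193.5)
H=[d for d in spot_point("hole0","wrist") if d["p"]>.3]
for d in H+spot_point("plate_grip","wrist")[:3]:print(round(d["p"],2),d["centre"],proj(r,d["centre"]).round(1))
E
```

```text
eef [ 0.6101 -0.1958  0.2544] head -166.63 shift cm [ 3.06 -0.31 -4.56] twist -0.0023 rows 2.0
0.76 [0.6268, -0.1603, -0.003] [346.9 196.8]
0.74 [0.5363, -0.2576, -0.0041] [274.5  89.1]
0.7 [0.6451, -0.2273, 0.0025] [282.6 200.4]
0.61 [0.484, -0.3406, -0.0015] [194.4   6.8]
0.59 [0.5225, -0.1835, -0.0034] [351.4  93. ]
0.8 [0.581, -0.2054, 0.0239] [315.8 150.5]
0.62 [0.5349, -0.2596, -0.0034] [272.7  87.1]
```

View pics/w2.png

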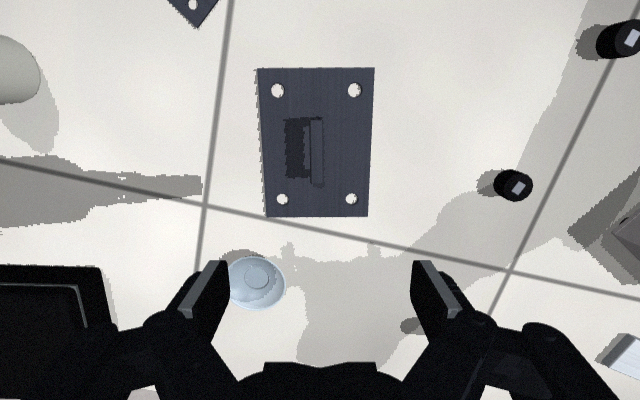

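```bash
python3 - <<'E'
from h import *
r=dict(np.load("w2.npz"))
# image up = plate -x (tool x heading 193.4), image right = tool y => plate ... heading 103.4-180?? tool y=heading-? 
M,e=T();print(M.round(2))
uv=[(277.5,90.5),(354.5,90),(351,198.5),(282,199.5),(257,69),(375,67),(367.5,216),(267,216.5)]
P=[(-.055,-.037,.003),(-.055,.037,.003),(.055,.037,.003),(.055,-.037,.003),(-.075,-.055,.004),(-.075,.055,.004),(.075,.055,.004),(.075,-.055,.004)]
x=fit(r,uv,P,[.581,-.206,13.5])
print(proj(r,np.array([[x[0],x[1],.034]])))
go([x[0],x[1],.083],x[2]+180)
for d in spot_point("dish","wrist")[:1]:print(d)
E
```

```text
[[-0.97 -0.23  0.  ]
 [-0.23  0.97  0.  ]
 [-0.    0.   -1.  ]]
fit [ 0.5814 -0.2048 13.6797] res px [[-0.1, -0.1], [0.0, -0.1], [0.6, 0.3], [0.4, -0.3], [-0.0, -1.1], [-0.5, 0.2], [0.3, 0.5], [-0.5, 0.6]]
[[316.19458361 152.95542332]]
eef [ 0.6099 -0.1966  0.2545] head -166.63 shift cm [ 2.97 -0.15 17.15] twist -0.0055 rows 5.0
{'centre': [0.7453, -0.2377, 0.0026], 'p': 0.71}
```

>>> move_arm:
  gripper: [1, 1, 1, 1, 1]
  xyz:
    - [1.5, 0, 3]
    - [3, -0.15, 6]
    - [3, -0.15, 9]
    - [3, -0.15, 12]
    - [3, -0.15, 14]
  twist: [0, 0, 0, 0, 0]

```text
t: 4.08
eef_pos: [0.5794, -0.2061, 0.1118]
tool_rot: [-0.001, -0.115, 0.993, 0.0]
contact_force: [0.8, 0.3, 0.7]
gripper_width: 1.003
```

>>> move_arm:
  gripper: [1, 1, 1, 1]
  xyz:
    - [0, 0, 1]
    - [0, 0, 2]
    - [0, 0, 3]
    - [0, 0, 3]
  twist: [0, 0, 0, 0]

```text
t: 4.42
eef_pos: [0.5802, -0.2068, 0.0831]
tool_rot: [-0.001, -0.115, 0.993, 0.0]
contact_force: [-0.1, 0.5, 0.1]
gripper_width: 0.997
```

```bash
python3 - <<'E'
from h import *
r=read_camera("wrist");im=r["pixels"]
cv2.imwrite("pics/w3.png",cv2.convertScaleAbs(im[:,:,::-1],alpha=1.6))
go([.5814,-.2048,.083],193.68)
E
```

```text
eef [ 0.5805 -0.207   0.084 ] head -166.75 shift cm [-0.14  0.19  0.1 ] twist -0.0075 rows 1.0
```

View pics/w3.png

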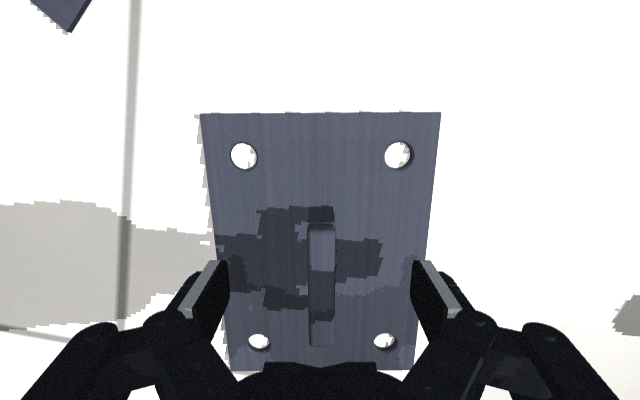

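>>> move_arm:
  gripper: [0.5, 0, 0, 0, 0]
  xyz:
    - [0, 0, 0]
    - [0, 0, 0]
    - [0, 0, 0]
    - [0, 0, 0]
    - [0, 0, 0]
  twist: [0, 0, 0, 0, 0]
  squeeze: 50

```text
t: 4.88
eef_pos: [0.5806, -0.2073, 0.0846]
tool_rot: [0.0, -0.115, 0.993, -0.0]
contact_force: [-0.9, -0.2, 1.5]
gripper_width: 0.298
```

>>> move_arm:
  gripper: [0, 0, 0, 0, 0]
  xyz:
    - [0, 0, 0]
    - [0, 0, 0]
    - [0, 0, 0]
    - [0, 0, 0]
    - [0, 0, 0]
  twist: [0, 0, 0, 0, 0]

```text
t: 5.3
eef_pos: [0.5806, -0.2072, 0.0845]
tool_rot: [0.0, -0.115, 0.993, -0.0]
contact_force: [-0.6, -0.4, 4.8]
gripper_width: 0.13
```

>>> move_arm:
  gripper: [0, 0, 0, 0, 0]
  xyz:
    - [0, 0, -1]
    - [0, 0, -3]
    - [0, 0, -6]
    - [0, 0, -9]
    - [0, 0, -12]
  twist: [0, 0, 0, 0, 0]

```text
t: 5.72
eef_pos: [0.5797, -0.207, 0.2051]
tool_rot: [-0.001, -0.115, 0.993, 0.0]
contact_force: [0.3, 0.4, -1.2]
gripper_width: 0.127
```

```bash
python3 - <<'E'
from h import *
r=read_camera("wrist");im=r["pixels"];np.savez("w4.npz",**r)
cv2.imwrite("pics/w4.png",cv2.convertScaleAbs(im[:,:,::-1],alpha=1.6))
go([.5536,.21,.20],153.8)
print(get_obs()["q"])
E
```

```text
eef [ 0.5826 -0.2083  0.2117] head -166.79 shift cm [-6.72 41.39  1.06] twist 0.6878 rows 11.0
[ 0.11986196  0.48254456  0.16350369  1.79311453 -0.09953383  0.86579588
  2.13026519]
```

View pics/w4.png

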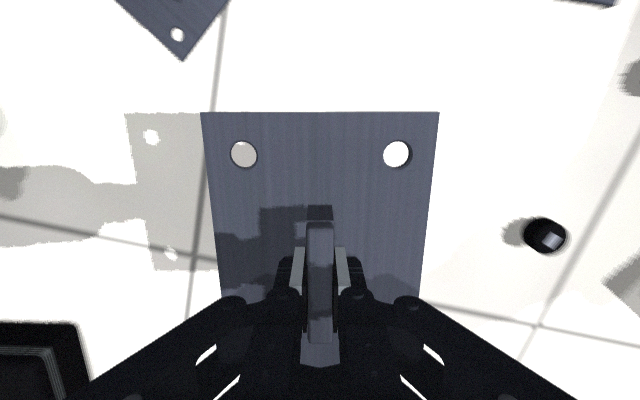

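```bash
python3 - <<'E'
from h import *
r=dict(np.load("w4.npz"));im=r["pixels"]
# tool->cam fixed extrinsics
A=np.array([[0,1,0],[-.949,0,-.316],[-.316,0,.949]]);
U,_,V=np.linalg.svd(A);A=U@V
c=np.array([.08183,.00037,-.07019])
rt=dict(r);rt["R"]=A;rt["t"]=-A@c
g=cv2.cvtColor(im,cv2.COLOR_RGB2GRAY)
# hole centroids by fitting
for (u,v) in [(244,154),(397,154)]:
    w=g[v-22:v+22,u-22:u+22];m=(w>65).astype(np.uint8)
    n,l,s,ce=cv2.connectedComponentsWithStats(m);i=1+np.argmin(np.linalg.norm(ce[1:]-22,axis=1));print(ce[i]+[u-22,v-22],s[i])
uv=[(244,154.5),(397,154.5),(201,112.5),(438.5,112.5)]
for z in(.0775,.0785,.0795,.0805,.0815,.083):
    P=[(.055,-.037,z+.001),(.055,.037,z+.001),(.075,-.055,z),(.075,.055,z)];print(z);fit(rt,uv,P,[0,0,0])
E
```

```text
[243.29865125 153.90558767] [  9   9  26  26 519]
[395.35477941 153.8125    ] [  8   9  26  27 544]
0.0775
fit [-0.0007  0.0008 -0.0018] res px [[-1.9, 1.1], [1.6, 1.1], [-2.8, -0.6], [4.2, -0.6]]
0.0785
fit [-0.0008  0.0008 -0.0042] res px [[-1.4, 0.9], [1.1, 0.9], [-2.0, -0.5], [3.3, -0.5]]
0.0795
fit [-0.0009  0.0008 -0.0101] res px [[-0.9, 0.7], [0.6, 0.7], [-1.2, -0.4], [2.5, -0.5]]
0.0805
fit [-0.001   0.0008 -0.0239] res px [[-0.5, 0.6], [0.0, 0.5], [-0.5, -0.3], [1.6, -0.4]]
0.0815
fit [-0.0011  0.0007 -0.0354] res px [[-0.1, 0.4], [-0.6, 0.3], [0.1, -0.2], [0.6, -0.4]]
0.083
fit [-0.0012  0.0007 -0.0151] res px [[0.6, 0.1], [-1.4, 0.0], [1.3, -0.1], [-0.6, -0.2]]
```

>>> move_arm:
  gripper: [0, 0, 0, 0, 0]
  xyz:
    - [-0.5, 3, 0]
    - [-1.2, 7, 0]
    - [-1.9, 11, 0]
    - [-2.5, 15, 0]
    - [-3.2, 19, 0]
  twist: [0, 0, 0, 0, 0]

```text
t: 6.18
eef_pos: [0.567, -0.0134, 0.2041]
tool_rot: [-0.0, -0.115, 0.993, 0.0]
contact_force: [0.3, 0.4, -3.0]
gripper_width: 0.124
```

>>> move_arm:
  gripper: [0, 0, 0, 0, 0]
  xyz:
    - [-0.7, 4, 0]
    - [-1.4, 8, 0]
    - [-2, 12, 0]
    - [-2.7, 16, 0]
    - [-3.2, 19.5, 0]
  twist: [0.1, 0.2, 0.3, 0.4, 0.5]

```text
t: 6.6
eef_pos: [0.5536, 0.1852, 0.204]
tool_rot: [-0.0, 0.136, 0.991, 0.0]
contact_force: [1.2, 0.2, -2.4]
gripper_width: 0.124
```

>>> move_arm:
  gripper: [0, 0, 0, 0, 0]
  xyz:
    - [0, 0, 0]
    - [0, 0, 0]
    - [0, 0, 0]
    - [0, 0, 0]
    - [0, 0, 0]
  twist: [0.1, 0.188, 0.188, 0.188, 0.188]

```text
t: 7.02
eef_pos: [0.5544, 0.1816, 0.204]
tool_rot: [-0.0, 0.226, 0.974, -0.0]
contact_force: [0.9, -0.2, -1.9]
gripper_width: 0.131
```

```bash
python3 - <<'E'
from h import *
x=Ro.from_euler('z',153.8,degrees=True).as_matrix()[:2,:2]@np.array([[-.0011],[.0]])
print(x.ravel())
go([.5536-x[0,0],.21-x[1,0],.17],153.8)
E
```

```text
[ 0.00098698 -0.00048566]
eef [0.5544 0.1816 0.204 ] head 153.92 shift cm [1.43 2.52 3.4 ] twist 0.002 rows 2.0
```

>>> move_arm:
  gripper: [0, 0, 0, 0]
  xyz:
    - [1.4, 2.5, 0]
    - [1.4, 2.5, 1]
    - [1.4, 2.5, 2]
    - [1.4, 2.5, 2]
  twist: [0, 0, 0, 0]

```text
t: 7.35
eef_pos: [0.5518, 0.2097, 0.1819]
tool_rot: [-0.001, 0.226, 0.974, -0.001]
contact_force: [-1.1, 0.3, -2.3]
gripper_width: 0.131
```

```bash
python3 - <<'E'
from h import *
r=read_camera("wrist");im=r["pixels"];np.savez("w5.npz",**r)
cv2.imwrite("pics/w5.png",cv2.convertScaleAbs(im[:,:,::-1],alpha=1.6))
cr=cv2.convertScaleAbs(im[90:220,190:450,::-1],alpha=2)
cv2.imwrite("pics/w5c.png",cv2.resize(cr,None,fx=3,fy=3,interpolation=cv2.INTER_CUBIC))
go([.5526,.2105,.17],153.8)
for c in("scene","side"):
    r=read_camera(c);cv2.imwrite(f"pics/{c}5.png",cv2.resize(cv2.convertScaleAbs((r["pixels"][170:270,340:460] if c=="scene" else r["pixels"][100:220,210:340])[:,:,::-1],alpha=1.8),None,fx=5,fy=5,interpolation=cv2.INTER_CUBIC))
E
```

```text
eef [0.5522 0.2093 0.1828] head 153.8 shift cm [0.01 0.13 1.28] twist 0.0001 rows 1.0
```

View pics/w5.png

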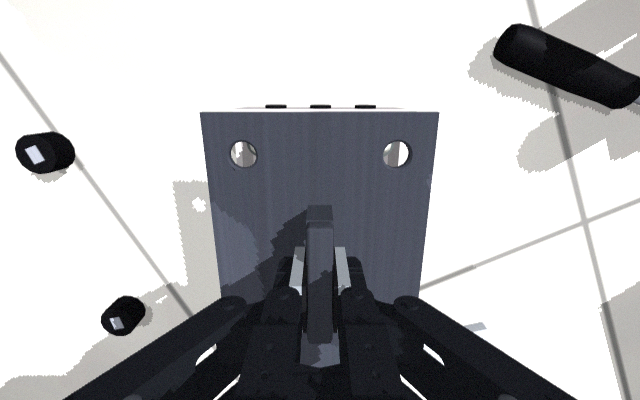

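View pics/w5c.png

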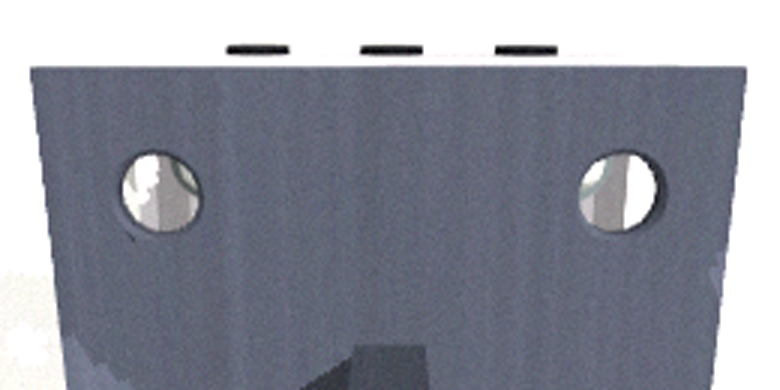

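View pics/scene5.png

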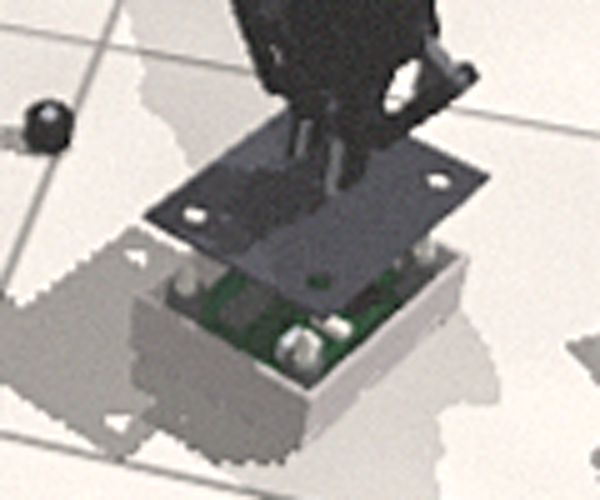

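>>> move_arm:
  gripper: [0, 0, 0, 0]
  xyz:
    - [0, 0, 0.8]
    - [0, 0, 1.6]
    - [0, 0, 2.2]
    - [0, 0, 2.2]
  twist: [0, 0, 0, 0]

```text
t: 7.83
eef_pos: [0.552, 0.2104, 0.1603]
tool_rot: [-0.001, 0.226, 0.974, -0.001]
contact_force: [-0.6, -0.2, -2.1]
gripper_width: 0.127
```

```bash
cat > look.py <<'E'
from h import *
import sys
n=sys.argv[1]
r=read_camera("wrist");im=r["pixels"];np.savez(n+".npz",**r)
cr=cv2.convertScaleAbs(im[90:220,190:450,::-1],alpha=2)
cv2.imwrite(f"pics/{n}c.png",cv2.resize(cr,None,fx=3,fy=3,interpolation=cv2.INTER_CUBIC))
go([.5526,.2105,.17],153.8)
L=[]
for c in("scene","side"):
    r=read_camera(c);np.savez(f"{n}_{c}.npz",**r);L.append(cv2.resize(cv2.convertScaleAbs((r["pixels"][180:270,350:450] if c=="scene" else r["pixels"][110:200,225:325])[:,:,::-1],alpha=1.8),None,fx=4,fy=4,interpolation=cv2.INTER_CUBIC))
cv2.imwrite(f"pics/{n}ss.png",np.hstack(L))
o=get_obs();print(o["contact_force"].round(1),o["torque"].round(2))
E
python3 look.py w6
```

```text
eef [0.5523 0.2105 0.161 ] head 153.83 shift cm [-0.03  0.01 -0.9 ] twist 0.0005 rows 1.0
[-0.1  0.1 -1.1] [-0.02 -0.01 -0.04]
```

View pics/w6c.png

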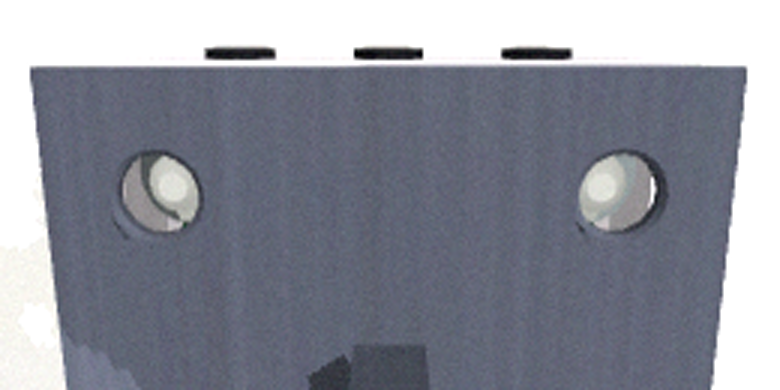

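View pics/w6ss.png

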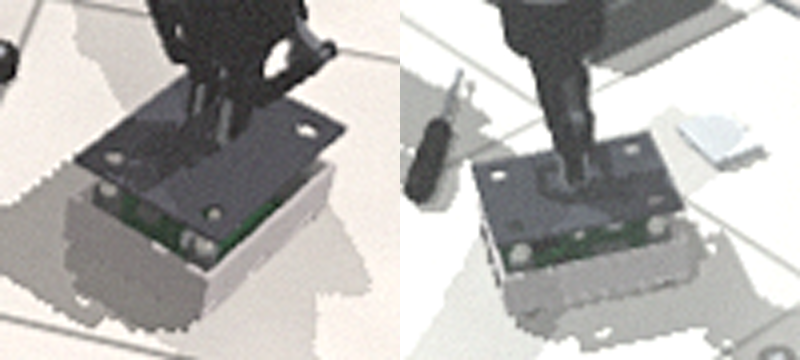

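```bash
cat >> h.py <<'E'
A=np.array([[0,1,0],[-.949,0,-.316],[-.316,0,.949]]);U_,_,V_=np.linalg.svd(A);A=U_@V_
def rtool(r):
    rt=dict(r);rt["R"]=A;rt["t"]=-A@np.array([.08183,.00037,-.07019]);return rt
E
python3 - <<'E'
from h import *
rt=rtool(dict(np.load("w6.npz")))
for z in(.092,.094,.096):
  print(z,proj(rt,np.array([[.0539,-.0363,z],[.0539,.0377,z]])).round(1).tolist(), proj(rt,np.array([[.0549,-.0363,z]])).round(1).tolist())
E
```

```text
0.092 [[248.1, 151.5], [392.2, 151.5]] [[248.0, 149.6]]
0.094 [[248.9, 150.9], [391.3, 150.9]] [[248.8, 148.9]]
0.096 [[249.7, 150.2], [390.5, 150.2]] [[249.6, 148.3]]
```

>>> move_arm:
  gripper: [0, 0, 0, 0]
  xyz:
    - [-0.04, -0.03, 0]
    - [-0.04, -0.03, 0.5]
    - [-0.04, -0.03, 1]
    - [-0.04, -0.03, 1]
  twist: [0, 0, 0, 0]

```text
t: 8.32
eef_pos: [0.5525, 0.2103, 0.151]
tool_rot: [-0.001, 0.226, 0.974, -0.0]
contact_force: [0.4, 0.2, -1.9]
gripper_width: 0.125
```

```bash
python3 look.py w7
```

```text
eef [0.5527 0.2103 0.1514] head 153.83 shift cm [ 0.02  0.01 -1.86] twist 0.0006 rows 1.0
[ 0.1  0.8 -2.2] [0.   0.02 0.  ]
```

View pics/w7c.png

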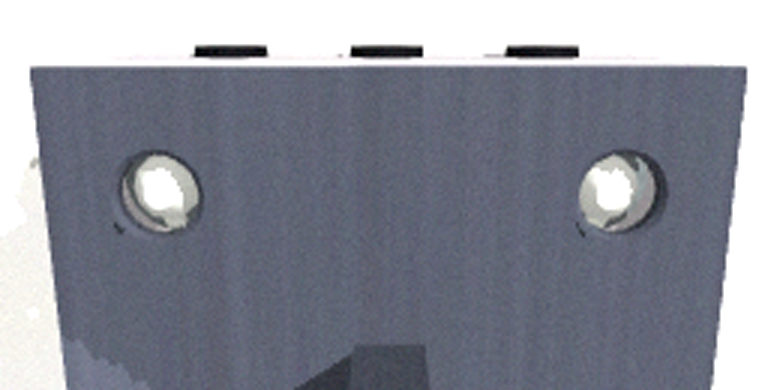

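View pics/w7ss.png

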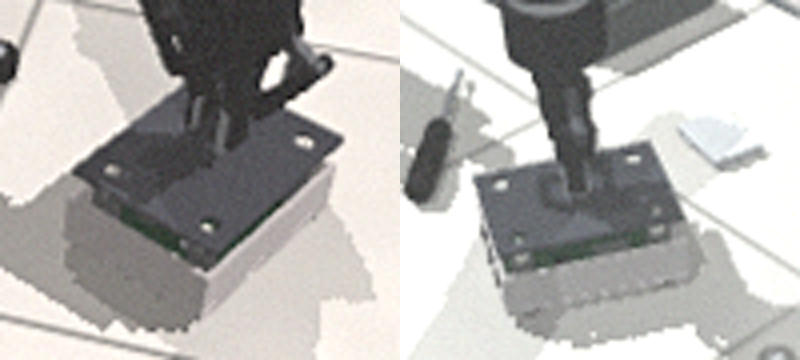

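>>> move_arm:
  gripper: [0, 0, 0, 0]
  xyz:
    - [0, 0, 0.15]
    - [0, 0, 0.3]
    - [0, 0, 0.45]
    - [0, 0, 0.45]
  twist: [0, 0, 0, 0]

```text
t: 8.8
eef_pos: [0.553, 0.2104, 0.1473]
tool_rot: [-0.0, 0.226, 0.974, -0.0]
contact_force: [-0.9, -1.2, -1.7]
gripper_width: 0.129
```

>>> move_arm:
  gripper: [0, 0, 0]
  xyz:
    - [0, 0, 0.1]
    - [0, 0, 0.2]
    - [0, 0, 0.2]
  twist: [0, 0, 0]

```text
t: 9.05
eef_pos: [0.553, 0.2103, 0.1454]
tool_rot: [-0.0, 0.226, 0.974, -0.0]
contact_force: [-0.3, 0.3, -1.4]
gripper_width: 0.128
```

>>> move_arm:
  gripper: [0, 0, 0]
  xyz:
    - [0, 0, 0.1]
    - [0, 0, 0.2]
    - [0, 0, 0.2]
  twist: [0, 0, 0]

```text
t: 9.3
eef_pos: [0.553, 0.2103, 0.1434]
tool_rot: [-0.0, 0.226, 0.974, -0.0]
contact_force: [0.2, -0.4, -2.3]
gripper_width: 0.126
```

>>> move_arm:
  gripper: [0, 0, 0]
  xyz:
    - [0, 0, 0.1]
    - [0, 0, 0.15]
    - [0, 0, 0.15]
  twist: [0, 0, 0]

```text
t: 9.55
eef_pos: [0.553, 0.2104, 0.142]
tool_rot: [-0.0, 0.226, 0.974, -0.0]
contact_force: [-1.6, -0.8, -1.5]
gripper_width: 0.128
```

>>> move_arm:
  gripper: [0, 0, 0]
  xyz:
    - [0, 0, 0.07]
    - [0, 0, 0.15]
    - [0, 0, 0.15]
  twist: [0, 0, 0]

```text
t: 9.8
eef_pos: [0.553, 0.2104, 0.1406]
tool_rot: [-0.0, 0.226, 0.974, -0.0]
contact_force: [-2.5, -1.4, 1.6]
gripper_width: 0.126
```

```bash
python3 look.py w8
```

```text
eef [0.553  0.2105 0.1407] head 153.83 shift cm [ 0.04 -0.01 -2.93] twist 0.0005 rows 1.0
[-2.3  0.3  1.3] [-0.17  0.56 -0.04]
```

View pics/w8c.png

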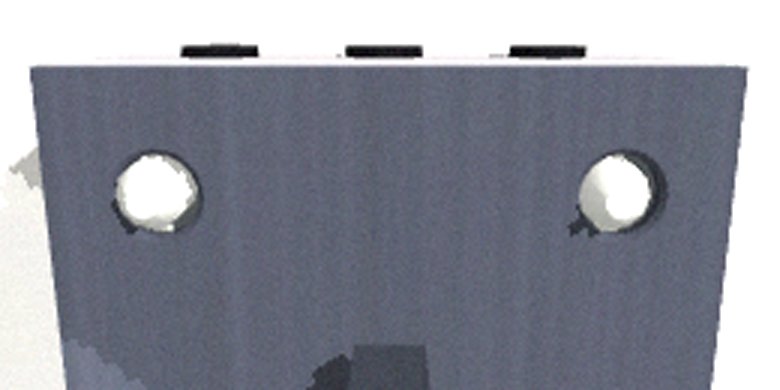

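View pics/w8ss.png

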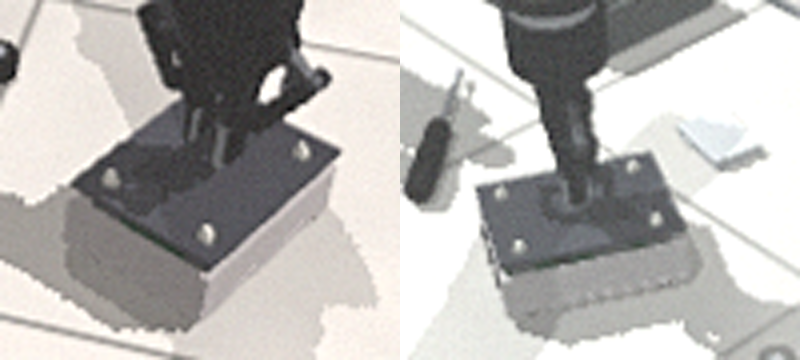

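>>> move_arm:
  gripper: [0.15, 0.2, 0.3, 0.4, 0.5]
  xyz:
    - [0, 0, 0]
    - [0, 0, 0]
    - [0, 0, 0]
    - [0, 0, 0]
    - [0, 0, 0]
  twist: [0, 0, 0, 0, 0]

```text
t: 10.37
eef_pos: [0.5534, 0.2105, 0.1407]
tool_rot: [0.0, 0.226, 0.974, 0.0]
contact_force: [0.1, 1.0, 0.1]
gripper_width: 0.5
```

>>> move_arm:
  gripper: [0.5, 0.5, 0.5, 0.5, 0.5]
  xyz:
    - [0, 0, 0]
    - [0, 0, -1]
    - [0, 0, -2.5]
    - [0, 0, -5]
    - [0, 0, -8]
  twist: [0, 0, 0, 0, 0]

```text
t: 10.78
eef_pos: [0.5523, 0.21, 0.2208]
tool_rot: [-0.001, 0.226, 0.974, -0.001]
contact_force: [0.2, -0.0, -0.3]
gripper_width: 0.501
```

```bash
python3 look.py w9; python3 - <<'E'
import numpy as np,cv2
im=np.load("w9.npz")["pixels"];cv2.imwrite("pics/w9.png",cv2.convertScaleAbs(im[:,:,::-1],alpha=1.6))
E
```

```text
eef [0.5556 0.211  0.2278] head 153.78 shift cm [ 0.27 -0.21  5.78] twist -0.0003 rows 2.0
[-0.3  0.4 -0.8] [-0.02 -0.    0.02]
```

View pics/w9.png

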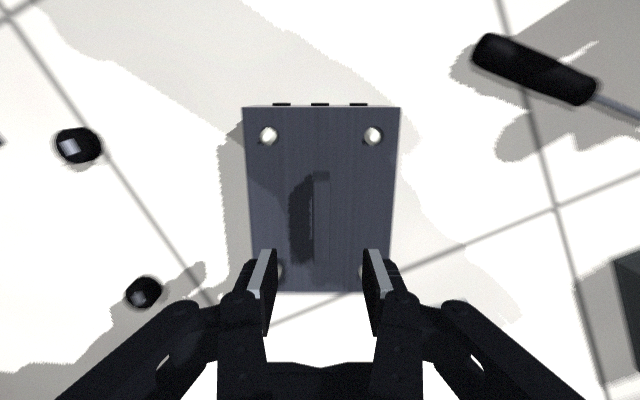

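View pics/w9ss.png

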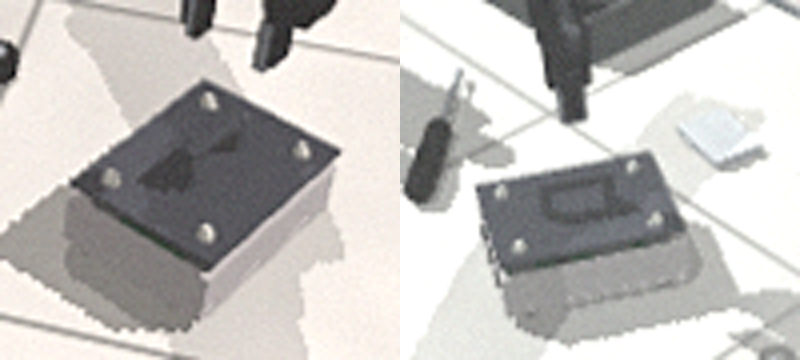

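>>> move_arm:
  gripper: [0, 0, 0, 0, 0]
  xyz:
    - [2.5, 0, 0]
    - [5.4, 0, 0]
    - [5.4, 0, 0]
    - [5.4, 0, 0]
    - [5.4, 0, 0]
  twist: [0, 0, 0, 0, 0]
  squeeze: 40

```text
t: 11.35
eef_pos: [0.5047, 0.234, 0.2203]
tool_rot: [-0.0, 0.226, 0.974, -0.0]
contact_force: [-0.8, -1.2, 0.7]
gripper_width: -0.004
```

>>> move_arm:
  gripper: [0, 0, 0, 0, 0]
  xyz:
    - [0, 0, 2]
    - [0, 0, 4]
    - [0, 0, 6]
    - [0, 0, 7.5]
    - [0, 0, 7.5]
  twist: [0, 0, 0, 0, 0]

```text
t: 11.77
eef_pos: [0.5039, 0.2326, 0.1426]
tool_rot: [-0.002, 0.227, 0.974, -0.002]
contact_force: [-0.8, -0.6, 0.3]
gripper_width: 0.0
```

```bash
python3 look.py w10; python3 - <<'E'
import numpy as np,cv2
im=np.load("w10.npz")["pixels"];cv2.imwrite("pics/w10.png",cv2.convertScaleAbs(im[:,:,::-1],alpha=1.6))
E
```

```text
eef [0.5046 0.2329 0.1441] head 153.74 shift cm [-5.3   0.11 -2.6 ] twist -0.0011 rows 2.0
[ 0.6  0.1 -0.8] [ 0.02 -0.05  0.03]
```

View pics/w10.png

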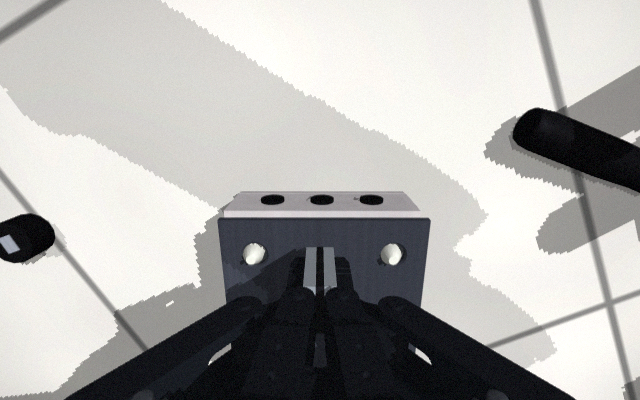

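View pics/w10ss.png

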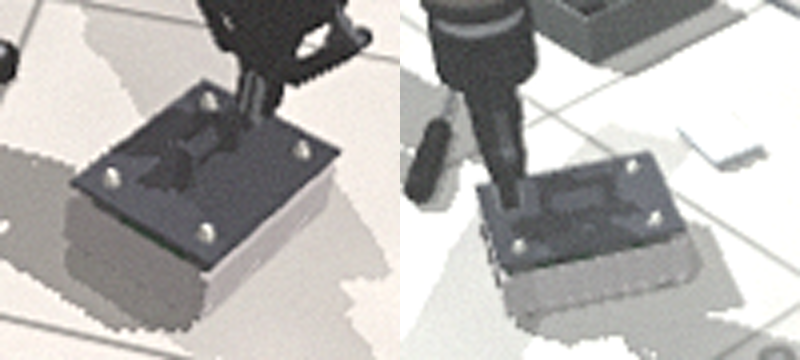

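>>> move_arm:
  gripper: [0, 0, 0, 0, 0]
  xyz:
    - [0, 0, 0.2]
    - [0, 0, 0.4]
    - [0, 0, 0.6]
    - [0, 0, 0.7]
    - [0, 0, 0.8]
  twist: [0, 0, 0, 0, 0]

```text
t: 12.33
eef_pos: [0.5047, 0.2343, 0.1377]
tool_rot: [0.0, 0.226, 0.974, 0.0]
contact_force: [0.1, 0.3, -0.2]
gripper_width: -0.004
```

>>> move_arm:
  gripper: [0, 0, 0]
  xyz:
    - [0, 0, 0.1]
    - [0, 0, 0.2]
    - [0, 0, 0.2]
  twist: [0, 0, 0]

```text
t: 12.58
eef_pos: [0.5046, 0.2342, 0.1354]
tool_rot: [-0.0, 0.226, 0.974, -0.0]
contact_force: [0.5, -0.1, 0.3]
gripper_width: 0.001
```

>>> move_arm:
  gripper: [0, 0, 0]
  xyz:
    - [0, 0, 0.1]
    - [0, 0, 0.2]
    - [0, 0, 0.2]
  twist: [0, 0, 0]

```text
t: 12.83
eef_pos: [0.5046, 0.2342, 0.1334]
tool_rot: [-0.0, 0.226, 0.974, -0.0]
contact_force: [-0.6, -0.6, -0.4]
gripper_width: 0.002
```

>>> move_arm:
  gripper: [0, 0, 0]
  xyz:
    - [0, 0, 0.05]
    - [0, 0, 0.1]
    - [0, 0, 0.1]
  twist: [0, 0, 0]

```text
t: 13.08
eef_pos: [0.5047, 0.2342, 0.1326]
tool_rot: [-0.0, 0.226, 0.974, 0.0]
contact_force: [-1.8, -1.3, 2.4]
gripper_width: -0.001
```

>>> move_arm:
  gripper: [0, 0, 0]
  xyz:
    - [0, 0, 0.07]
    - [0, 0, 0.15]
    - [0, 0, 0.15]
  twist: [0, 0, 0]

```text
t: 13.33
eef_pos: [0.5047, 0.2343, 0.1313]
tool_rot: [-0.0, 0.226, 0.974, 0.0]
contact_force: [-1.9, -1.3, 5.3]
gripper_width: -0.003
```

>>> move_arm:
  gripper: [0, 0, 0]
  xyz:
    - [0, 0, 0.05]
    - [0, 0, 0.1]
    - [0, 0, 0.1]
  twist: [0, 0, 0]

```text
t: 13.58
eef_pos: [0.5047, 0.2343, 0.1306]
tool_rot: [-0.0, 0.226, 0.974, 0.0]
contact_force: [-1.7, -0.4, 8.3]
gripper_width: -0.002
```

>>> move_arm:
  gripper: [0, 0, 0]
  xyz:
    - [0, 0, 0.05]
    - [0, 0, 0.1]
    - [0, 0, 0.1]
  twist: [0, 0, 0]

```text
t: 13.83
eef_pos: [0.5048, 0.2343, 0.1298]
tool_rot: [0.0, 0.226, 0.974, 0.0]
contact_force: [-2.6, -1.0, 10.2]
gripper_width: -0.002
```

>>> move_arm:
  gripper: [0, 0, 0]
  xyz:
    - [0, 0, 0.05]
    - [0, 0, 0.08]
    - [0, 0, 0.08]
  twist: [0, 0, 0]

```text
t: 14.08
eef_pos: [0.5048, 0.2343, 0.1292]
tool_rot: [0.0, 0.226, 0.974, 0.0]
contact_force: [-3.7, -1.5, 12.0]
gripper_width: 0.003
```

>>> move_arm:
  gripper: [0, 0, 0]
  xyz:
    - [0, 0, 0.05]
    - [0, 0, 0.08]
    - [0, 0, 0.08]
  twist: [0, 0, 0]

```text
t: 14.33
eef_pos: [0.5049, 0.2343, 0.1286]
tool_rot: [0.0, 0.227, 0.974, 0.0]
contact_force: [-3.5, -1.1, 12.9]
gripper_width: -0.001
```

>>> move_arm:
  gripper: [0, 0, 0]
  xyz:
    - [0, 0, 0.04]
    - [0, 0, 0.06]
    - [0, 0, 0.06]
  twist: [0, 0, 0]

```text
t: 14.58
eef_pos: [0.5049, 0.2343, 0.1281]
tool_rot: [0.0, 0.227, 0.974, 0.0]
contact_force: [-3.9, -2.2, 14.6]
gripper_width: -0.004
```

>>> move_arm:
  gripper: [0, 0, 0]
  xyz:
    - [0, 0, 0.04]
    - [0, 0, 0.06]
    - [0, 0, 0.06]
  twist: [0, 0, 0]

```text
t: 14.83
eef_pos: [0.5049, 0.2342, 0.1276]
tool_rot: [0.0, 0.227, 0.974, 0.0]
contact_force: [-4.5, -2.4, 16.5]
gripper_width: -0.002
```

>>> move_arm:
  gripper: [0, 0, 0]
  xyz:
    - [0, 0, 0.04]
    - [0, 0, 0.06]
    - [0, 0, 0.06]
  twist: [0, 0, 0]

```text
t: 15.08
eef_pos: [0.5048, 0.2342, 0.127]
tool_rot: [-0.0, 0.227, 0.974, 0.0]
contact_force: [-4.8, -1.6, 17.2]
gripper_width: 0.004
```

>>> move_arm:
  gripper: [0, 0, 0]
  xyz:
    - [0, 0, 0.03]
    - [0, 0, 0.05]
    - [0, 0, 0.05]
  twist: [0, 0, 0]

```text
t: 15.33
eef_pos: [0.5048, 0.2342, 0.1266]
tool_rot: [-0.0, 0.227, 0.974, 0.0]
contact_force: [-5.7, -2.4, 18.5]
gripper_width: 0.002
```

```bash
python3 look.py w11; python3 - <<'E'
import numpy as np,cv2
im=np.load("w11.npz")["pixels"];cv2.imwrite("pics/w11.png",cv2.resize(cv2.convertScaleAbs(im[180:320,200:450,::-1],alpha=1.6),None,fx=3,fy=3))
E
```

```text
eef [0.5048 0.2342 0.1267] head 153.81 shift cm [-5.33 -0.01 -4.34] twist 0.0002 rows 2.0
[-5.9 -1.8 18.1] [-0.62  1.21  0.01]
```

View pics/w11.png

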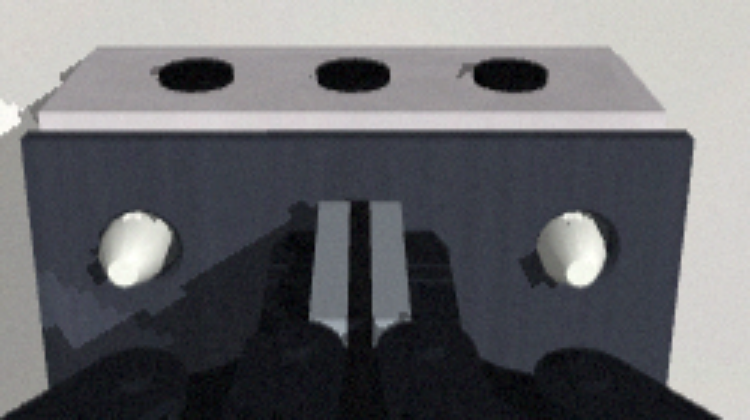

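View pics/w11ss.png

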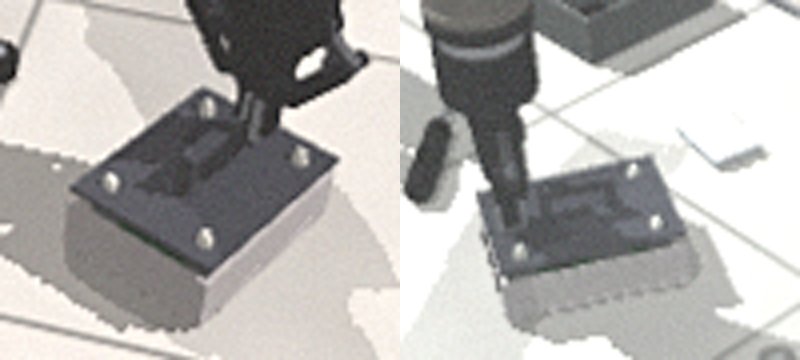

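>>> move_arm:
  gripper: [0, 0, 0]
  xyz:
    - [0.03, 0, 0.02]
    - [0.05, 0, 0.04]
    - [0.05, 0, 0.04]
  twist: [0, 0, 0]

```text
t: 15.73
eef_pos: [0.5047, 0.2342, 0.1264]
tool_rot: [0.0, 0.227, 0.974, 0.0]
contact_force: [-4.7, -3.2, 19.4]
gripper_width: -0.001
```

>>> move_arm:
  gripper: [0, 0, 0]
  xyz:
    - [0, 0, 0.03]
    - [0, 0, 0.05]
    - [0, 0, 0.05]
  twist: [0, 0, 0]

```text
t: 15.98
eef_pos: [0.5046, 0.2341, 0.125]
tool_rot: [0.0, 0.227, 0.974, 0.0]
contact_force: [-1.7, -1.9, 7.2]
gripper_width: -0.001
```

>>> move_arm:
  gripper: [0, 0, 0]
  xyz:
    - [0, 0, 0.04]
    - [0, 0, 0.08]
    - [0, 0, 0.08]
  twist: [0, 0, 0]

```text
t: 16.23
eef_pos: [0.5047, 0.2342, 0.1242]
tool_rot: [0.0, 0.227, 0.974, 0.0]
contact_force: [-2.2, -1.9, 10.7]
gripper_width: 0.001
```

>>> move_arm:
  gripper: [0, 0, 0]
  xyz:
    - [0, 0, 0.04]
    - [0, 0, 0.08]
    - [0, 0, 0.08]
  twist: [0, 0, 0]

```text
t: 16.48
eef_pos: [0.5047, 0.2341, 0.1237]
tool_rot: [0.0, 0.227, 0.974, 0.0]
contact_force: [-2.6, -2.8, 11.9]
gripper_width: 0.003
```

>>> move_arm:
  gripper: [0, 0, 0, 0, 0]
  xyz:
    - [0, 0, -1]
    - [0, 0, -3]
    - [0, 0, -6]
    - [-3.5, 0, -6]
    - [-7, 0, -6]
  twist: [0, 0, 0, 0, 0]

```text
t: 16.9
eef_pos: [0.5675, 0.2057, 0.1852]
tool_rot: [0.001, 0.224, 0.975, 0.002]
contact_force: [0.5, 0.5, -0.4]
gripper_width: 0.001
```

>>> move_arm:
  gripper: [0, 0, 0, 0, 0]
  xyz:
    - [-3.9, 0, 0]
    - [-3.9, 0, 0]
    - [-3.9, 0, 2.5]
    - [-3.9, 0, 4.5]
    - [-3.9, 0, 4.5]
  twist: [0, 0, 0, 0, 0]

```text
t: 17.32
eef_pos: [0.5998, 0.1857, 0.1341]
tool_rot: [-0.003, 0.226, 0.974, -0.002]
contact_force: [-0.6, 0.4, 0.4]
gripper_width: 0.004
```

```bash
python3 look.py w12; python3 - <<'E'
import numpy as np,cv2
im=np.load("w12.npz")["pixels"];cv2.imwrite("pics/w12.png",cv2.convertScaleAbs(im[:,:,::-1],alpha=1.6))
E
```

```text
eef [0.6006 0.186  0.136 ] head 153.83 shift cm [ 5.4   0.07 -3.39] twist 0.0004 rows 2.0
[-0.6  0.1  0.4] [ 0.   -0.01 -0.04]
```

View pics/w12.png

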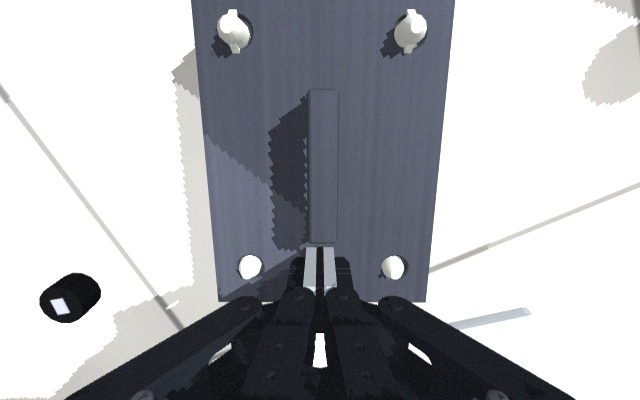

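View pics/w12ss.png

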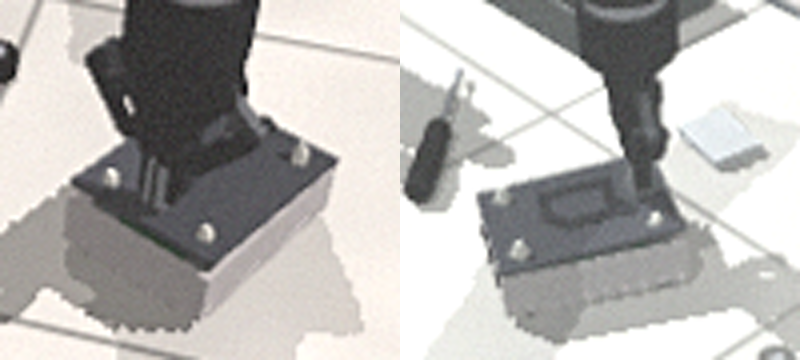

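>>> move_arm:
  gripper: [0, 0, 0, 0]
  xyz:
    - [0, 0, 0.1]
    - [0, 0, 0.2]
    - [0, 0, 0.3]
    - [0, 0, 0.3]
  twist: [0, 0, 0, 0]

```text
t: 17.8
eef_pos: [0.6022, 0.1865, 0.1352]
tool_rot: [0.0, 0.226, 0.974, 0.0]
contact_force: [-1.1, 0.8, -0.2]
gripper_width: -0.001
```

>>> move_arm:
  gripper: [0, 0, 0]
  xyz:
    - [0, 0, 0.07]
    - [0, 0, 0.14]
    - [0, 0, 0.14]
  twist: [0, 0, 0]

```text
t: 18.05
eef_pos: [0.6021, 0.1864, 0.1333]
tool_rot: [0.0, 0.226, 0.974, 0.0]
contact_force: [0.1, -0.5, 0.3]
gripper_width: 0.001
```

>>> move_arm:
  gripper: [0, 0, 0]
  xyz:
    - [0, 0, 0.07]
    - [0, 0, 0.14]
    - [0, 0, 0.14]
  twist: [0, 0, 0]

```text
t: 18.3
eef_pos: [0.6021, 0.1864, 0.1321]
tool_rot: [0.0, 0.226, 0.974, 0.0]
contact_force: [-0.4, -0.6, 3.7]
gripper_width: -0.004
```

>>> move_arm:
  gripper: [0, 0, 0]
  xyz:
    - [0, 0, 0.07]
    - [0, 0, 0.14]
    - [0, 0, 0.14]
  twist: [0, 0, 0]

```text
t: 18.55
eef_pos: [0.6022, 0.1864, 0.1309]
tool_rot: [0.0, 0.226, 0.974, 0.0]
contact_force: [-2.2, -0.3, 5.9]
gripper_width: -0.002
```

>>> move_arm:
  gripper: [0, 0, 0]
  xyz:
    - [0, 0, 0.07]
    - [0, 0, 0.1]
    - [0, 0, 0.1]
  twist: [0, 0, 0]

```text
t: 18.8
eef_pos: [0.6022, 0.1864, 0.1302]
tool_rot: [0.0, 0.226, 0.974, 0.0]
contact_force: [-2.7, -0.8, 8.7]
gripper_width: -0.002
```

>>> move_arm:
  gripper: [0, 0, 0]
  xyz:
    - [0, 0, 0.07]
    - [0, 0, 0.12]
    - [0, 0, 0.12]
  twist: [0, 0, 0]

```text
t: 19.05
eef_pos: [0.6023, 0.1864, 0.1293]
tool_rot: [0.0, 0.226, 0.974, 0.0]
contact_force: [-3.8, 0.0, 10.7]
gripper_width: 0.001
```

>>> move_arm:
  gripper: [0, 0, 0]
  xyz:
    - [0.02, 0, 0.05]
    - [0.03, 0, 0.1]
    - [0.03, 0, 0.1]
  twist: [0, 0, 0]

```text
t: 19.3
eef_pos: [0.6023, 0.1864, 0.1286]
tool_rot: [0.0, 0.227, 0.974, 0.0]
contact_force: [-3.8, -1.4, 13.2]
gripper_width: 0.003
```

>>> move_arm:
  gripper: [0, 0, 0]
  xyz:
    - [0.02, 0, 0.05]
    - [0.02, 0, 0.08]
    - [0.02, 0, 0.08]
  twist: [0, 0, 0]

```text
t: 19.55
eef_pos: [0.6023, 0.1864, 0.1281]
tool_rot: [0.001, 0.227, 0.974, 0.0]
contact_force: [-3.4, -0.9, 13.8]
gripper_width: -0.0
```

>>> move_arm:
  gripper: [0, 0, 0]
  xyz:
    - [0.02, 0, 0.05]
    - [0.02, 0, 0.08]
    - [0.02, 0, 0.08]
  twist: [0, 0, 0]

```text
t: 19.8
eef_pos: [0.6023, 0.1864, 0.1275]
tool_rot: [0.001, 0.227, 0.974, 0.0]
contact_force: [-4.3, -1.8, 15.3]
gripper_width: 0.003
```

>>> move_arm:
  gripper: [0, 0, 0]
  xyz:
    - [0.02, 0, 0.03]
    - [0.02, 0, 0.06]
    - [0.02, 0, 0.06]
  twist: [0, 0, 0]

```text
t: 20.05
eef_pos: [0.6019, 0.1865, 0.1256]
tool_rot: [0.001, 0.227, 0.974, 0.0]
contact_force: [0.6, -0.9, 2.8]
gripper_width: 0.002
```

>>> move_arm:
  gripper: [0, 0, 0]
  xyz:
    - [0.02, 0, 0.03]
    - [0.02, 0, 0.05]
    - [0.02, 0, 0.05]
  twist: [0, 0, 0]

```text
t: 20.3
eef_pos: [0.6019, 0.1866, 0.1249]
tool_rot: [0.001, 0.227, 0.974, 0.0]
contact_force: [1.6, -1.0, 4.8]
gripper_width: -0.0
```

Yielded. Seat it gently, up to about 12 N as on the other side.

>>> move_arm:
  gripper: [0, 0, 0]
  xyz:
    - [0, 0, 0.05]
    - [0, 0, 0.1]
    - [0, 0, 0.1]
  twist: [0, 0, 0]

```text
t: 20.55
eef_pos: [0.6019, 0.1866, 0.1242]
tool_rot: [0.001, 0.227, 0.974, 0.0]
contact_force: [0.4, -2.7, 8.7]
gripper_width: 0.003
```

>>> move_arm:
  gripper: [0, 0, 0]
  xyz:
    - [0, 0, 0.05]
    - [0, 0, 0.1]
    - [0, 0, 0.1]
  twist: [0, 0, 0]

```text
t: 20.8
eef_pos: [0.602, 0.1866, 0.1235]
tool_rot: [0.001, 0.227, 0.974, 0.0]
contact_force: [-0.2, -2.1, 10.2]
gripper_width: 0.003
```

>>> move_arm:
  gripper: [0, 0, 0]
  xyz:
    - [0, 0, 0.05]
    - [0, 0, 0.06]
    - [0, 0, 0.06]
  twist: [0, 0, 0]

```text
t: 21.05
eef_pos: [0.6019, 0.1865, 0.1232]
tool_rot: [0.001, 0.227, 0.974, 0.0]
contact_force: [-0.7, -2.2, 11.9]
gripper_width: -0.002
```

>>> move_arm:
  gripper: [0, 0, 0, 0, 0]
  xyz:
    - [0, 0, -1]
    - [0, 0, -3]
    - [-0.5, 0, -6]
    - [-1, 0, -8]
    - [-1, 0, -8]
  twist: [0, 0, 0, 0, 0]

```text
t: 21.47
eef_pos: [0.6124, 0.1827, 0.2064]
tool_rot: [0.003, 0.227, 0.974, 0.002]
contact_force: [0.8, -1.0, 0.2]
gripper_width: 0.003
```

>>> move_arm:
  gripper: [0, 0]
  xyz:
    - [0, 0, 0]
    - [0, 0, 0]
  twist: [0, 0]

```text
t: 21.63
eef_pos: [0.609, 0.1827, 0.201]
tool_rot: [-0.001, 0.226, 0.974, -0.0]
contact_force: [0.2, 0.4, 0.1]
gripper_width: -0.002
```

```bash
python3 look.py w13; python3 - <<'E'
import numpy as np,cv2
im=np.load("w13.npz")["pixels"];cv2.imwrite("pics/w13.png",cv2.resize(cv2.convertScaleAbs(im[0:260,180:460,::-1],alpha=1.6),None,fx=2.3,fy=2.3))
E
```

```text
eef [0.6088 0.1827 0.2006] head 153.86 shift cm [6.26 0.03 3.07] twist 0.0011 rows 2.0
[-0.2 -0.5  0.1] [-0.03  0.04  0.03]
```

View pics/w13.png

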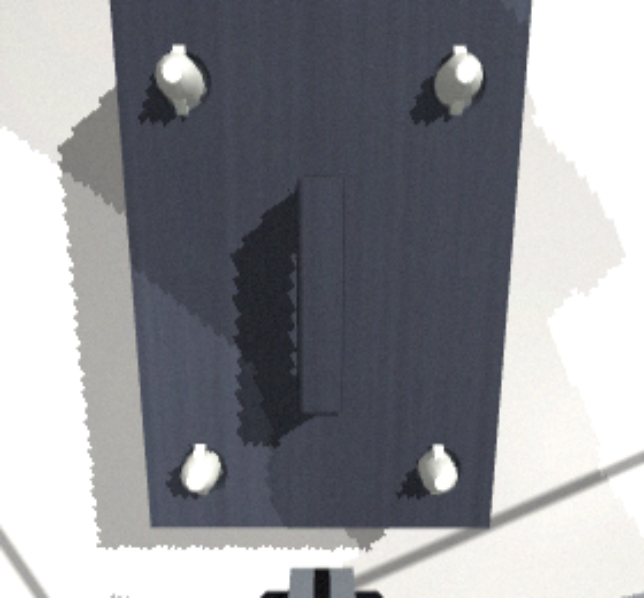

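View pics/w13ss.png

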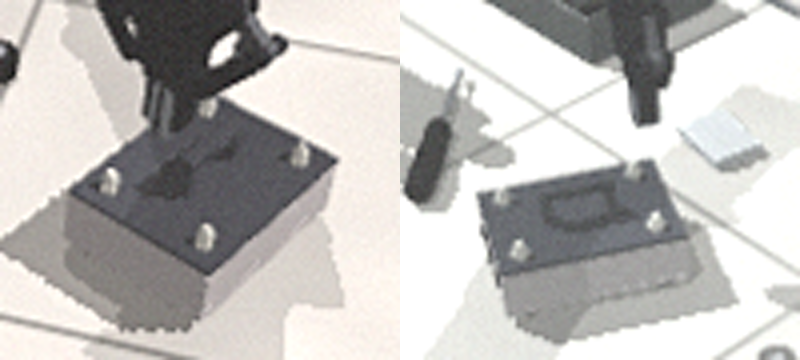

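>>> move_arm:
  gripper: [0, 0, 0, 0, 0]
  xyz:
    - [1, 0, 2]
    - [1, 0, 4]
    - [1, 0, 6]
    - [1, 0, 7.1]
    - [1, 0, 7.1]
  twist: [0, 0, 0, 0, 0]

```text
t: 22.2
eef_pos: [0.5991, 0.1864, 0.1277]
tool_rot: [-0.002, 0.226, 0.974, -0.002]
contact_force: [-0.8, 0.6, -0.1]
gripper_width: 0.001
```

>>> move_arm:
  gripper: [0, 0, 0, 0]
  xyz:
    - [0, 0, 0.1]
    - [0, 0, 0.2]
    - [0, 0, 0.3]
    - [0, 0, 0.3]
  twist: [0, 0, 0, 0]

```text
t: 22.53
eef_pos: [0.6016, 0.187, 0.1288]
tool_rot: [0.001, 0.226, 0.974, 0.0]
contact_force: [-0.1, -0.5, -0.2]
gripper_width: -0.0
```

>>> move_arm:
  gripper: [0, 0, 0, 0]
  xyz:
    - [0, 0, 0.1]
    - [0, 0, 0.2]
    - [0, 0, 0.3]
    - [0, 0, 0.3]
  twist: [0, 0, 0, 0]

```text
t: 22.87
eef_pos: [0.6013, 0.1869, 0.1254]
tool_rot: [0.0, 0.226, 0.974, 0.0]
contact_force: [-0.9, -0.1, 3.0]
gripper_width: 0.001
```

>>> move_arm:
  gripper: [0, 0, 0, 0]
  xyz:
    - [0, 0, 0.05]
    - [0, 0, 0.1]
    - [0, 0, 0.15]
    - [0, 0, 0.15]
  twist: [0, 0, 0, 0]

```text
t: 23.2
eef_pos: [0.6013, 0.1869, 0.1242]
tool_rot: [0.0, 0.226, 0.974, 0.0]
contact_force: [-1.9, -1.2, 7.0]
gripper_width: 0.0
```

>>> move_arm:
  gripper: [0, 0, 0, 0]
  xyz:
    - [0, 0, 0.05]
    - [0, 0, 0.1]
    - [0, 0, 0.15]
    - [0, 0, 0.15]
  twist: [0, 0, 0, 0]

```text
t: 23.53
eef_pos: [0.6013, 0.187, 0.1232]
tool_rot: [0.0, 0.226, 0.974, 0.0]
contact_force: [-3.0, -0.7, 11.9]
gripper_width: -0.002
```

>>> move_arm:
  gripper: [0, 0, 0, 0, 0]
  xyz:
    - [0, 0, -2]
    - [0, 0, -6]
    - [4, 0, -6]
    - [7.5, 0, -6]
    - [10.9, 0, -6]
  twist: [0, 0, 0, 0, 0]

```text
t: 23.95
eef_pos: [0.5022, 0.2353, 0.1825]
tool_rot: [0.0, 0.227, 0.974, 0.0]
contact_force: [-0.4, 1.4, 0.2]
gripper_width: 0.0
```

>>> move_arm:
  gripper: [0, 0, 0, 0, 0]
  xyz:
    - [0, 0, 0]
    - [0, 0, 3]
    - [0, 0, 5.2]
    - [0, 0, 5.5]
    - [0, 0, 5.5]
  twist: [0, 0, 0, 0, 0]

```text
t: 24.37
eef_pos: [0.5024, 0.2348, 0.1261]
tool_rot: [-0.001, 0.226, 0.974, -0.001]
contact_force: [-0.5, 0.3, 0.1]
gripper_width: 0.002
```

>>> move_arm:
  gripper: [0, 0, 0, 0]
  xyz:
    - [0, 0, 0.1]
    - [0, 0, 0.2]
    - [0, 0, 0.25]
    - [0, 0, 0.25]
  twist: [0, 0, 0, 0]

```text
t: 24.7
eef_pos: [0.504, 0.2348, 0.1254]
tool_rot: [0.001, 0.227, 0.974, 0.0]
contact_force: [-0.1, -1.0, 4.1]
gripper_width: 0.001
```

>>> move_arm:
  gripper: [0, 0, 0, 0]
  xyz:
    - [0, 0, 0.05]
    - [0, 0, 0.1]
    - [0, 0, 0.15]
    - [0, 0, 0.15]
  twist: [0, 0, 0, 0]

```text
t: 25.03
eef_pos: [0.5039, 0.2349, 0.124]
tool_rot: [0.001, 0.227, 0.974, 0.0]
contact_force: [-0.9, -1.4, 8.5]
gripper_width: 0.0
```

Both ends give the same height and stiffness. I'll retreat, then do a last check.

>>> move_arm:
  gripper: [0, 0, 0, 0, 0.5]
  xyz:
    - [0, 0, -2]
    - [0, 0, -5]
    - [0, 0, -8]
    - [0, 0, -12]
    - [0, 0, -15]
  twist: [0, 0, 0, 0, 0]

```text
t: 25.45
eef_pos: [0.5035, 0.2349, 0.2756]
tool_rot: [0.001, 0.227, 0.974, 0.001]
contact_force: [-0.3, 0.7, 0.8]
gripper_width: 0.129
```

>>> move_arm:
  gripper: [0.5, 0.5, 0.5, 0.5, 0.5]
  xyz:
    - [-4, 0, 0]
    - [-8, 0, 0]
    - [-11, 0, 0]
    - [-11, 0, 0]
    - [-11, 0, 0]
  twist: [0, 0, 0, 0, 0]

```text
t: 25.87
eef_pos: [0.603, 0.1848, 0.2727]
tool_rot: [0.0, 0.228, 0.974, -0.0]
contact_force: [0.6, 0.4, 0.6]
gripper_width: 0.503
```

```bash
python3 look.py w14; python3 - <<'E'
import numpy as np,cv2
im=np.load("w14.npz")["pixels"];cv2.imwrite("pics/w14.png",cv2.resize(cv2.convertScaleAbs(im[0:230,200:440,::-1],alpha=1.6),None,fx=2.5,fy=2.5))
a=np.load("w14_scene.npz")["pixels"];cv2.imwrite("pics/s14.png",a[:,:,::-1])
E
```

```text
eef [0.6018 0.1861 0.2725] head 153.77 shift cm [ 5.48  0.02 10.26] twist -0.0005 rows 3.0
[-0.6  0.5  0.3] [ 0.03  0.02 -0.01]
```

View pics/w14.png

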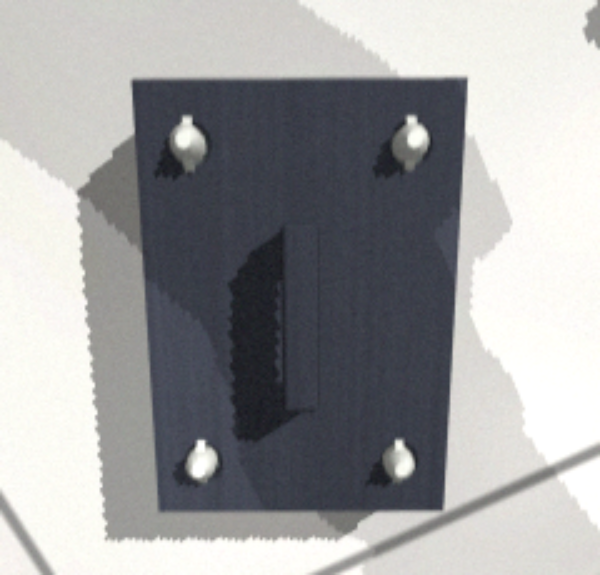

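View pics/s14.png

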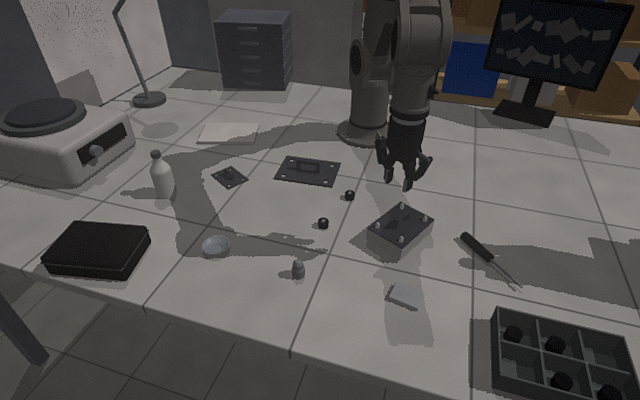

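```bash
python3 -c "
from station import *
print(hand_in())"
```

```text
the job is handed in; nothing more can be done
None
```

The cover plate is on the control unit with all four studs clicked through. It has been released, and I handed the job in at about 26 s. I never heard a verdict; `hand_in()` reports none.

**Choosing the plate:** Three plates lay on the bench, at scene pixels (229,176), (255,213) and (308,170). I took the middle-sized one at (255,213), whose hole spacing measured about 111 x 74 mm against the 110 x 74 mm described.

**Placing and pressing:**
- I gripped the handle, lined the holes up with the stud noses in the wrist camera, laid the plate on the studs and let go.
- With the fingers shut, I pressed midway between the studs at one end in steps of about 1 mm or less, then did the same at the other end.
- The first end gave way after a reading of 19.4 N and the second after 15.3 N. These were the highest forces I read, but I only had readings at the end of each move. With sideways force included, the first peak was about 20 N.
- I clicked each end home in one go rather than alternating between them, so the plate tilted by up to about 3.5° partway through.

**Last checks:**
- **Pawls:** the wrist picture shows pawls sprung out over the plate at all four studs. At the rear two only one pawl of each could be seen.
- **Seating:** re-pressing both ends to 8–12 N gave the same height, with only the box's own springiness. The plate dropped about 7.3 mm against the expected 7.6 mm, which is within measuring error.
- **Bench:** the other things look unmoved in the scene view, and the gripper is clear of everything.

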